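# Toppled cup off the seasoning turntable

## Task

A steel cup has toppled onto its side on the seasoning turntable: lift it off and set it down gently in the draining tray, mouth down, next to the other cup. The turntable spins freely, so do not let it swing round, leave the three jars standing on it where they are, and do not disturb the other cup.

Things in the scene. Friction and masses are not known exactly. Their poses are not given: they have to be found in the camera images.
- cup: plain straight-sided open steel cup, 60 mm outer diameter, 75 mm tall, wall 3 mm, about 0.09 kg; it starts lying on its side on the near half of the turntable, its base roughly to the left (+y, turned up to about 40 degrees towards the robot or 20 degrees away from it) and its mouth to the right. Origin at the centre of the outside of its base; +z runs along its axis from the base to the mouth
- cup_mid (a point): the middle of the toppled cup, on its axis halfway between base and mouth
- other_cup: identical steel cup, standing mouth-down in the draining tray; origin at the centre of its base, which is now its top, 85 mm above the table
- turntable: round wooden turntable, 300 mm across, turning freely and without stops on a fixed black foot. Origin on its axis at the table; the top surface that things stand on is 30 mm above the table, with a raised lip 9 mm high and 6 mm wide round the edge
- drain_tray: fixed shallow steel draining tray with rows of dark slots and a wire handle at each end, 135 mm (its x) by 320 mm (its y); inside the rim the flat floor measures 125 mm by 310 mm and lies 10 mm above the table; the rim rises 6 mm above that floor. Origin at the centre of its underside
- green_jar: upright spice jar with a green cap, 46 mm across, 106 mm tall, standing on the far half of the turntable, on one side; origin at the centre of its base, +z up
- brown_jar: upright spice jar with a dark brown cap, 44 mm across, 96 mm tall, standing on the far half of the turntable, on the other side; origin at the centre of its base, +z up
- red_jar: upright jar with a red cap, 59 mm across, 86 mm tall, standing on the turntable between the other two jars, farthest from the robot; origin at the centre of its base, +z up
Not all that is in view belongs to the job. What is shaped like the other_cup but blue or turquoise is not meant.

How it is judged:
On the way:
1. the toppled cup is held by the fingers, lifted at least 40 mm off the turntable (height (world z) of cup_mid above 0.1 m and contact force between the fingers and cup above 0.3 N), for 0.2 s.
At the end, for the whole second after the job is handed in: The cup rests mouth-down, at rest, flat on the draining tray's floor, its whole mouth inside the rim (within 5 degrees); the other cup stands mouth-down within 30 mm of its start; the three jars stand upright (within 6 degrees) on the turntable, each within 50 mm of its start (angle between each of cup, other_cup's own z axis and vertical above 3.05 rad and x of cup in the frame of drain_tray between -0.036 and 0.036 m and y of cup in the frame of drain_tray between -0.129 and 0.129 m and z of cup in the frame of drain_tray between 0.08 and 0.089 m and linear speed of cup below 0.02 m/s and distance of other_cup from where it was at the start of the episode below 0.03 m and angle between each of green_jar, brown_jar, red_jar's own z axis and vertical below 0.1 rad and distance of each of green_jar, brown_jar, red_jar from where it was at the start of the episode below 0.05 m); the robot touches nothing.
It fails at once if the cup is dropped: let go mouth-down with its mouth more than 30 mm above the tray's floor, or let go in any way with its middle more than 100 mm above the table (contact force between the fingers and cup below 0.02 N and (height (world z) of cup_mid above 0.1 m or (angle between cup's own z axis and vertical above 2.4 rad and height (world z) of cup above 0.115 m))).
It fails at once if a jar on the turntable is tipped (over 25 degrees) (angle between any of green_jar, brown_jar, red_jar's own z axis and vertical above 0.44 rad).
It fails at once if the turntable is swung round or a jar pushed away (a jar is more than 80 mm from where it started) (distance of any of green_jar, brown_jar, red_jar from where it was at the start of the episode above 0.08 m).
It fails at once if the other cup is knocked (tipped over 25 degrees or moved over 40 mm) (angle between other_cup's own z axis and vertical below 2.7 rad or distance of other_cup from where it was at the start of the episode above 0.04 m).
It also fails if it takes over 45 s, if anything falls off the work surface, if the arm or the gripper's body presses on something with over 40 N, if the wrist force passes 120 N, or if a joint passes its speed limit or range.

## Robot

A 6-joint arm with a two-finger parallel gripper is mounted at the origin on a cart in front of the work surface, level with it; the furniture and walls round the work are solid. World frame = base frame: x ahead of the robot, y to its left, z up, the work surface at z = 0. Lengths are in m, angles in rad, forces in N, time in s.
With the tool pointing down it reaches from about 0.35 to 0.775 m from the base axis. Payload 5.5 kg.
Tool frame: the origin (TCP) lies where the fingers leave the gripper's body, on its centre line; the fingertips stand env.tip_reach ahead of it and the grasp point (between the pads) lies 54 mm ahead of it (env.tip_reach is the distance from the TCP to the fingertips, in m); z points along the fingers, y is the line along which they close (so a half turn about z gives the same grasp; the last joint's range is limited). The gripper opens to 85 mm and grips with 20 to 120 N. Pads are 22 mm wide; open, the fingers measure 114 mm over their backs; the gripper's body (76 mm by 85 mm) begins 54 mm behind the grasp point. The pads swing forward as they close: fully open they stand 13 mm farther back than shut.
Start: joints at [1.123, 0.313, 0.046, 1.304, 0, 1.431], TCP at [0.174, 0.548, 0.304] pointing down, gripper open.
Joint ranges: [-2.76, 2.76], [-0.86, 1.69], [-1.03, 1.26], [-2.2, 2.34], [-1.47, 1.5], [-3.14, 3.14]. Speed limits (rad/s): [2.57, 2.57, 3.14, 3.14, 3.14, 3.14].

## Interface

Orientations are given as a unit quaternion [w, x, y, z].
In Python, from workcell import status, optics, hand_in, env gives the robot as it stands.
- The arm moves only by the shell command python3 -m handwheel 'ROWS' [FORCE]. ROWS is a JSON object whose one key "deltas" holds a list of rows, each a list of 5 numbers: the opening, from -1 (shut) to 1 (fully open), then the shift along the tool's x, y, z in units of 40 mm (1.0 is 40 mm), then the turn about the tool's z in units of 10 degrees (1.0 is 10 degrees). In form: {"deltas": [[jaw, x, y, z, roll], ...]}. A call has 1 to 20 rows; each row shifts and turns the commanded pose from where the row before left it, along the tool's axes as they then stand; what a row does not reach is not made up. A row lasts 1/8 s, in which the tool goes at most 62.5 mm and 10.7 degrees, less where a joint would pass 70% of its speed; a pose out of reach is approached as far as the arm can. A call is refused whole if a number of a shift passes 1 or a number of a turn 1, either way. A call with a gripper value outside its range is refused whole. The fingers move at their own pace and stop on an object; FORCE is the grip in N (left out, the last holds). Time passes only in rows, so rows that do not move let the fingers close. It gives the time, the measured TCP pose, the force, the opening and the grip force at its end, in the units of the state.
- status.get_state(): the state, without advancing time (a new reading comes with each control period).
- optics.read_camera(name): name is "scene" or "side" or "wrist"; returns a dict with "frame" (420x560x3 uint8, red, green, blue), "depth" (420x560 float32, m along the optical axis (not along the pixel's ray), 0 where there is no reading), "vfov" (degrees; the focal length in pixels is half the picture's height over the tangent of half this angle, whatever the lens; pixels are square), "cx", "cy" (the principal point, pixels), "origin" and "attitude" of the camera in the world. Camera axes: x right, y down, z forward; pixel columns grow to the right and rows downward; lengths in m; the calibration is good to about 2 mm. The wrist camera is an equidistant fisheye: a pixel r from the principal point sees the ray r / f radians off the axis. A picture is of the moment at which its call begins.
- hand_in(): hands the job in; it is judged then, once.
The state is a dict: "clock": time; "joint_pos": joint angles; "qvel": joint speeds; "tau": joint torques, N m; "tcp_pos": TCP position; "orientation": TCP orientation; "wrist_force": force on the tool from outside, world axes, zero at the start; "ft_torque": the same for the moment, N m; "finger_gap": finger opening in m; "grip_force": force on a finger pad.
Only numpy, scipy, OpenCV 4.12 (cv2) and the standard library are available. Lean on these libraries where they do the work, as an engineer would, in place of code of your own. Each camera call takes 0.05 s, during which the arm holds its last target. There are 200 camera calls.

## Working session

There is one attempt and no reset: what is moved stays moved. The work goes in short steps, Python scripts to look and compute and a shell command to move; the robot and the scene stay as the last step left them, time stands still between calls to the robot, and variables do not carry over. Pictures are saved under pics/ and viewed, at most 10 in all, crops included, and the job is handed in when it is done.

```bash
mkdir -p pics; ls
cat > h.py <<'E'
import numpy as np,cv2
from scipy.spatial.transform import Rotation as R
from workcell import status,optics,env
def cam(n):
    c=optics.read_camera(n); np.savez(''+n+'.npz',**{k:np.array(v) for k,v in c.items()}); return c
def load(n): return dict(np.load(''+n+'.npz'))
def rot(a):
    a=np.array(a); return a if a.shape==(3,3) else R.from_quat(a,scalar_first=True).as_matrix()
def cloud(c,fish=False):
    h,w=c['depth'].shape; f=h/2/np.tan(np.radians(float(c['vfov']))/2)
    u,v=np.meshgrid(np.arange(w),np.arange(h)); x=(u-c['cx'])/f; y=(v-c['cy'])/f
    if fish:
        r=np.hypot(x,y)+1e-9; k=np.tan(np.minimum(r,1.5))/r; x,y=x*k,y*k
    P=np.stack([x,y,np.ones_like(x)],-1)*c['depth'][...,None]
    W=P@rot(c['attitude']).T+np.array(c['origin']); W[c['depth']<=0]=np.nan; return W
E
python3 - <<'E'
from h import *
for n in ('scene','side'):
    c=cam(n); print(n,c['origin'],c['attitude'],c['vfov'])
    cv2.imwrite(f'pics/{n}.png',c['frame'][...,::-1])
s=status.get_state(); print(s['tcp_pos'],s['orientation'],s['finger_gap'],env.tip_reach,s['clock'])
E
```

```text
pics
scene [-0.25894683 -0.46969469  0.79939425] [-0.3686362   0.78662676 -0.44813945  0.2109425 ] 49.825887676626145
side [ 0.17563925 -0.63441175  0.68489305] [-0.39486335  0.88356113 -0.22810535  0.10663304] 57.69934931527666
[0.17407215 0.54767556 0.30308094] [-2.64241986e-04  1.53307683e-01  9.88178150e-01 -7.92917765e-04] 0.08548593399749171 0.0726 0.1
```

View pics/scene.png

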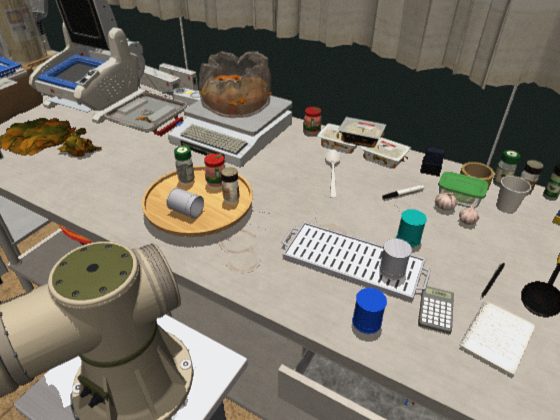

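View pics/side.png

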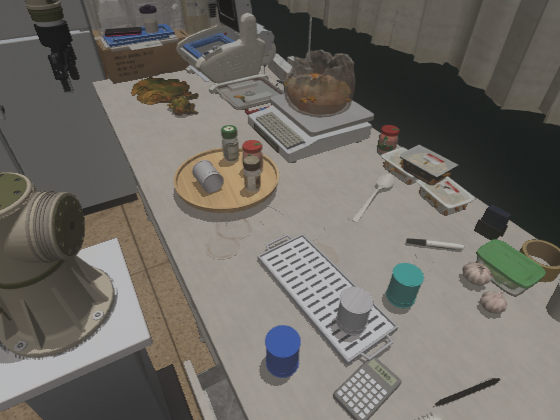

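The toppled steel cup is at scene (185,203) and side (207,177). The things it could be taken for are the other steel cup in the tray at scene (395,260), the teal cup (411,227), the blue cup (369,310) and the grey bucket (513,193). The cup lying on its side on the turntable is the target. Next I'll measure the poses and check the choice in a crop.

Run:
```python
from h import *
for n,boxes in (('scene',dict(cup=(165,185,207,220),oc=(378,236,412,285),green=(174,144,194,184),red=(203,150,227,186),brown=(220,165,240,206),blue=(352,288,388,332),teal=(398,208,426,246))),
                ('side',dict(cup=(190,158,226,196),oc=(334,284,374,336),green=(219,122,240,162),red=(241,140,264,170),brown=(240,155,262,192)))):
    c=load(n); W=cloud(c)
    for k,(a,b,d,e) in boxes.items():
        P=W[b:e,a:d].reshape(-1,3); z0={'oc':.03,'blue':.02,'teal':.02}.get(k,.042)
        P=P[P[:,2]>z0]; 
        top=P[P[:,2]>np.percentile(P[:,2],98)-.006]
        print(n,k,len(P),'zmax',P[:,2].max().round(4),'mean',P.mean(0).round(3),'lo',np.percentile(P,3,0).round(3),'hi',np.percentile(P,97,0).round(3),'topc',((top.min(0)+top.max(0))/2).round(3))
    # tray corners & turntable by height/color
    fr=c['frame'].astype(int); hsv=cv2.cvtColor(c['frame'],cv2.COLOR_RGB2HSV)
    m=(W[...,2]>.026)&(W[...,2]<.042)&(hsv[...,1]>100)&(W[...,0]<.75)&(W[...,1]>-.1)
    P=W[m][:,:2]; (cc,_,_)=cv2.minAreaRect(P.astype(np.float32)); print('tt',cv2.minEnclosingCircle(P.astype(np.float32)))
c=load('scene'); cv2.imwrite('pics/crop.png',np.vstack([cv2.resize(load(n)['frame'][b:b+90,a:a+133,::-1],(798,540)) [:300 if n=='x' else 540] for n,a,b in (('scene',135,135),)]))
W=cloud(c)
for px in [(291,228),(428,266),(416,293),(284,251),(300,235),(350,260)]: print(px,W[px[1],px[0]].round(3))
```

```text
scene cup 673 zmax 0.0934 mean [0.41  0.209 0.074] lo [0.39  0.176 0.045] hi [0.448 0.249 0.091] topc [0.417 0.212 0.089]
scene oc 869 zmax 0.089 mean [ 0.504 -0.33   0.07 ] lo [ 0.484 -0.357  0.033] hi [ 0.54  -0.302  0.087] topc [ 0.514 -0.328  0.085]
scene green 597 zmax 0.1396 mean [0.521 0.295 0.098] lo [0.504 0.279 0.045] hi [0.547 0.321 0.138] topc [0.527 0.303 0.136]
scene red 733 zmax 0.1286 mean [0.558 0.213 0.091] lo [0.5   0.14  0.045] hi [0.685 0.311 0.126] topc [0.514 0.146 0.125]
scene brown 587 zmax 0.13 mean [0.515 0.137 0.093] lo [0.498 0.117 0.046] hi [0.559 0.195 0.127] topc [0.521 0.139 0.126]
scene blue 1047 zmax 0.0792 mean [ 0.342 -0.333  0.063] lo [ 0.323 -0.359  0.023] hi [ 0.377 -0.305  0.077] topc [ 0.352 -0.33   0.075]
scene teal 770 zmax 0.0873 mean [ 0.631 -0.327  0.061] lo [ 0.535 -0.352  0.023] hi [ 0.675 -0.298  0.085] topc [ 0.535 -0.334  0.085]
tt ((0.5594895482063293, 0.6086492538452148), 0.5464128255844116)
side cup 487 zmax 0.0917 mean [0.419 0.209 0.075] lo [0.394 0.175 0.045] hi [0.452 0.249 0.09 ] topc [0.422 0.212 0.088]
side oc 1187 zmax 0.0884 mean [ 0.509 -0.336  0.073] lo [ 0.487 -0.359  0.034] hi [ 0.541 -0.305  0.087] topc [ 0.517 -0.329  0.085]
side green 523 zmax 0.1378 mean [0.527 0.288 0.097] lo [0.509 0.276 0.047] hi [0.55  0.312 0.136] topc [0.532 0.301 0.134]
side red 588 zmax 0.1289 mean [0.549 0.181 0.107] lo [0.505 0.118 0.055] hi [0.589 0.238 0.126] topc [0.524 0.138 0.125]
side brown 590 zmax 0.1289 mean [0.524 0.135 0.091] lo [0.502 0.116 0.046] hi [0.577 0.21  0.126] topc [0.524 0.138 0.125]
tt ((0.48373347520828247, 0.6414094567298889), 0.3299283981323242)
(291, 228) [ 0.518 -0.052  0.017]
(428, 266) [ 0.581 -0.397  0.002]
(416, 293) [ 0.484 -0.398  0.002]
(284, 251) [ 0.434 -0.079  0.017]
(300, 235) [ 0.511 -0.082  0.011]
(350, 260) [ 0.495 -0.229  0.011]
```

View pics/crop.png

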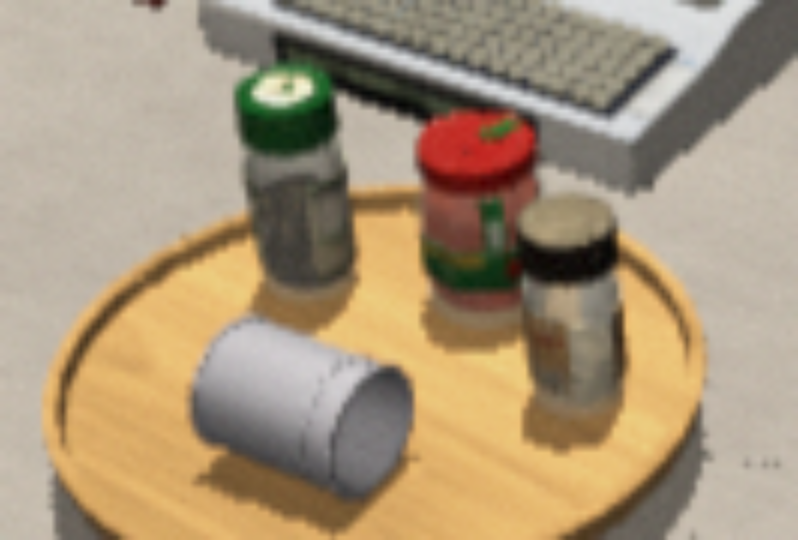

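The crop shows the steel cup lying down, base upper-left and mouth lower-right at about (360,430), with green, red and brown jars behind it. Next: fit the cup's cylinder and the tray.

```bash
cat > fit.py <<'E'
from h import *
from scipy.optimize import least_squares
Ps=[]
for n,(a,b,d,e) in (('scene',(160,182,210,222)),('side',(188,156,228,198))):
    P=cloud(load(n))[b:e,a:d].reshape(-1,3); P=P[(P[:,2]>.046)&(P[:,0]<.48)&(P[:,2]<.1)]; Ps.append(P)
def sd(p,P):
    x,y,z,t=p; u=np.array([np.cos(t),np.sin(t),0]); q=P-[x,y,z]; s=q@u; r=np.linalg.norm(q-s[:,None]*u,axis=1)
    d=np.maximum(np.abs(s)-.0375,np.abs(r-.0285)-.0015); return d
for name,P in (('scene',Ps[0]),('side',Ps[1]),('both',np.vstack(Ps))):
    best=min((least_squares(sd,[.42,.21,.06,t],args=(P,),loss='soft_l1',f_scale=.002) for t in (-1.9,-1.57,-1.2)),key=lambda s:s.cost)
    print(name,best.x.round(4),np.degrees(best.x[3]).round(1),np.abs(best.fun).mean().round(5))
for n in ('scene','side'):
    W=cloud(load(n)); m=(W[...,2]>.0135)&(W[...,2]<.02)&(W[...,1]<0)&(W[...,1]>-.42)&(W[...,0]>.38)&(W[...,0]<.62)
    P=W[m][:,:2].astype(np.float32); print(n,'tray rim',len(P),cv2.minAreaRect(P))
    m=(W[...,2]>.006)&(W[...,2]<.03)&(W[...,1]<0)&(W[...,1]>-.5)&(W[...,0]>.38)&(W[...,0]<.62)
    P=W[m][:,:2].astype(np.float32); print(n,'tray all',len(P),cv2.minAreaRect(P))
E
python3 fit.py
```

```text
scene [ 0.4194  0.2132  0.061  -1.5371] -88.1 0.00084
side [ 0.4235  0.2122  0.0591 -1.5328] -87.8 0.00071
both [ 0.4205  0.2126  0.0606 -1.5294] -87.6 0.00093
scene tray rim 874 ((0.5061250925064087, -0.23574991524219513), (0.1429310292005539, 0.36508795619010925), 4.062955856323242)
scene tray all 6420 ((0.5020730495452881, -0.2751052975654602), (0.44748517870903015, 0.18558327853679657), 85.49652862548828)
side tray rim 1060 ((0.5094478726387024, -0.23607201874256134), (0.13609348237514496, 0.36318349838256836), 5.183704376220703)
side tray all 9353 ((0.5055354833602905, -0.2745898962020874), (0.4455849528312683, 0.18369323015213013), 85.54558563232422)
```

```bash
python3 -m handwheel '{"deltas": [[1,0,0,0,1],[1,0,0,0,1],[1,0,0,0,1],[1,0,0,0,1],[1,0,0,0,1],[1,0,0,0,1],[1,0,0,0,1],[1,-1,0.73,0,0],[1,-1,0.73,0,0],[1,-1,0.73,0,0],[1,-1,0.73,0,0],[1,-1,0.73,0,0],[1,-1,0.73,0,0],[1,-1,0.73,0,0],[1,-1,0.73,0,0],[1,0,0,0,0],[1,0,0,0,0]]}' 20
cat > go.py <<'E'
import sys
from h import *
s=status.get_state(); M=rot(s['orientation']); p=np.array(s['tcp_pos'])
print('t',s['clock'],'tcp',p.round(4),'xaxis',M[:,0].round(3),'yaxis',M[:,1].round(3),'zaxis',M[:,2].round(3),'gap',round(s['finger_gap'],4),'F',s['grip_force'],'wf',np.round(s['wrist_force'],2),'j',np.round(s['joint_pos'],2))
if len(sys.argv)>3: print('units',(M.T@(np.array(list(map(float,sys.argv[1:4])))-p)/.04).round(3))
E
python3 go.py 0.4205 0.238 0.114
python3 - <<'E'
from h import *
c=cam('wrist'); print(c['origin'],c['vfov']); cv2.imwrite('pics/w1.png',c['frame'][...,::-1])
E
```

```text
clock: 2.22
tcp_pos: [0.4204, 0.2379, 0.3036]
orientation: [-0.0, 0.693, 0.721, -0.0]
wrist_force: [0.0, 0.1, -1.1]
finger_gap: 0.0855
grip_force: 0.0
t 2.225 tcp [0.4204 0.2379 0.3036] xaxis [-0.041  0.999  0.   ] yaxis [ 0.999  0.041 -0.001] zaxis [-0.001  0.    -1.   ] gap 0.0855 F 0.0 wf [ 0.05  0.07 -1.07] j [ 0.35  0.14 -0.18  1.25  0.    1.88]
units [3.000e-03 7.000e-03 4.739e+00]
[0.41776062 0.30524003 0.37369304] 65.70646984690485
```

View pics/w1.png

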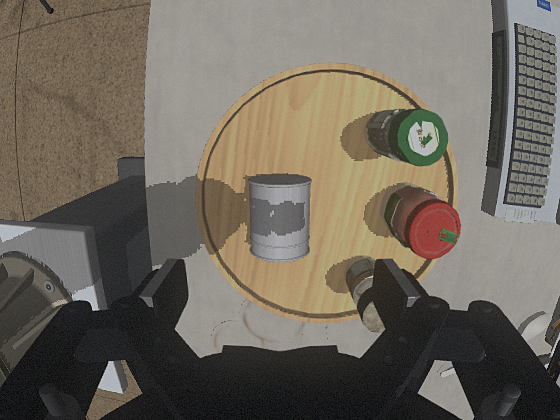

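The wrist picture shows the cup between (280,180) at the base and (280,255) at the mouth, with green and red jars to its right. I'll check the fit with this view's depth.

```bash
cat > fw.py <<'E'
from fit import *
W=cloud(load('wrist'),True)[165:268,235:325].reshape(-1,3); P=W[(W[:,2]>.046)&(W[:,2]<.1)]
b=least_squares(sd,[.42,.21,.06,-1.53],args=(P,),loss='soft_l1',f_scale=.002); print('wrist',len(P),b.x.round(4),np.degrees(b.x[3]),np.abs(b.fun).mean())
E
python3 fw.py | grep wrist
```

```text
wrist 4975 [ 0.421   0.2133  0.0596 -1.5316] -87.7552563896472 0.0012053987688821117
```

```bash
python3 -m handwheel '{"deltas": [[1,0,0,0.95,0],[1,0,0,0.95,0],[1,0,0,0.95,0],[1,0,0,0.95,0],[1,0,0,0.5,0],[1,0,0,0.42,0],[1,0,0,0,0],[1,0,0,0,0]]}' 20
python3 -m handwheel '{"deltas": [[0.6,0,0,0,0],[0.4,0,0,0,0],[0.2,0,0,0,0],[0,0,0,0,0],[-0.3,0,0,0,0],[-0.3,0,0,0,0]]}' 20
python3 go.py
```

```text
clock: 3.28
tcp_pos: [0.4207, 0.2388, 0.1157]
orientation: [0.0, 0.692, 0.722, 0.0]
wrist_force: [0.3, 0.2, -0.1]
finger_gap: 0.0853
grip_force: 0.0
clock: 4.03
tcp_pos: [0.4211, 0.2384, 0.1161]
orientation: [-0.0, 0.692, 0.722, 0.001]
wrist_force: [-2.3, 1.7, 5.5]
finger_gap: 0.0601
grip_force: 20.6
t 4.025 tcp [0.4211 0.2384 0.1161] xaxis [-0.041  0.999  0.002] yaxis [0.999 0.041 0.001] zaxis [ 0.001  0.002 -1.   ] gap 0.0601 F 20.57897597551346 wf [-2.26  1.72  5.51] j [ 0.35  0.28 -0.49  0.79  0.    1.88]
```

```bash
python3 -m handwheel '{"deltas": [[-0.3,0,0,-0.2,0],[-0.3,0,0,-0.4,0],[-0.3,0,0,-0.6,0],[-0.3,0,0,-0.6,0],[-0.3,0,0,-0.6,0],[-0.3,0,0,-0.6,0],[-0.3,0,0,-0.4,0],[-0.3,0,0,-0.2,0],[-0.3,0,0,0,0],[-0.3,0,0,0,0],[-0.3,0,0,0,0]]}' 20
python3 go.py
python3 - <<'E'
from h import *
c=cam('scene'); a=cv2.resize(c['frame'][110:250,120:270,::-1],(400,373))
c=cam('wrist'); b=cv2.resize(c['frame'][60:420,:,::-1],(400,257)); b=np.vstack([b,np.zeros((116,400,3),np.uint8)])
cv2.imwrite('pics/l1.png',np.hstack([a,b]))
E
```

```text
clock: 5.4
tcp_pos: [0.4204, 0.2378, 0.2583]
orientation: [-0.0, 0.692, 0.722, -0.001]
wrist_force: [-0.2, 0.2, -1.9]
finger_gap: 0.0602
grip_force: 22.1
t 5.4 tcp [0.4204 0.2378 0.2583] xaxis [-0.041  0.999 -0.   ] yaxis [ 0.999  0.041 -0.001] zaxis [-0.001 -0.    -1.   ] gap 0.0602 F 22.09635090082884 wf [-0.15  0.21 -1.88] j [ 0.35  0.16 -0.27  1.15  0.    1.88]
```

View pics/l1.png

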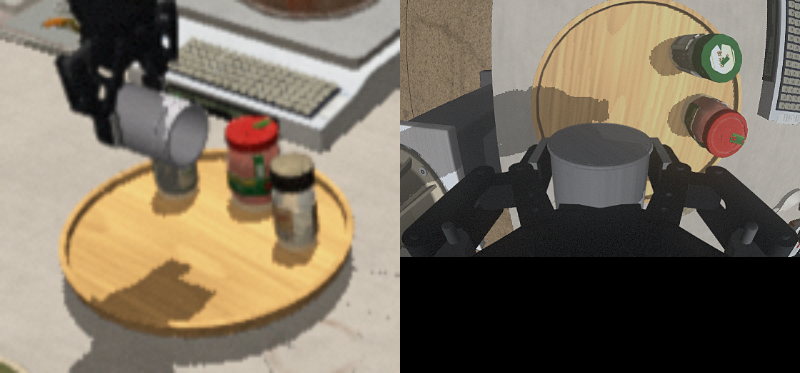

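The cup is held roughly horizontal with its base toward +y, and the jars are unmoved. Next I'll carry it over the tray.

```bash
python3 -m handwheel '{"deltas": [[-0.3,-0.4,0.07,0,0],[-0.3,-0.85,0.14,0,0],[-0.3,-0.85,0.14,0,0],[-0.3,-0.85,0.14,0,0],[-0.3,-0.85,0.14,0,0],[-0.3,-0.85,0.14,0,0],[-0.3,-0.85,0.14,0,0],[-0.3,-0.85,0.14,0,0],[-0.3,-0.85,0.14,0,0],[-0.3,-0.85,0.14,0,0],[-0.3,-0.85,0.14,0,0],[-0.3,-0.85,0.14,0,0],[-0.3,-0.4,0.07,0,0],[-0.3,0,0,0,0],[-0.3,0,0,0,0]]}'
python3 go.py 0.5025 -0.166 0.133
python3 - <<'E'
from h import *
c=cam('side');cv2.imwrite('pics/s2.png',cv2.resize(c['frame'][130:400,200:470,::-1],(580,580)))
W=cloud(c); m=(W[...,2]>.14)&(W[...,1]<-.15)&(W[...,1]>-.35)&(W[...,0]>.4)&(W[...,0]<.6)&(W[...,2]<.25)
P=W[m]; print(len(P),P.min(0),P.max(0))
E
```

```text
clock: 7.38
tcp_pos: [0.5043, -0.1642, 0.259]
orientation: [-0.001, 0.692, 0.722, 0.0]
wrist_force: [-0.3, 0.0, -0.0]
finger_gap: 0.0603
grip_force: 22.1
t 7.375 tcp [ 0.5043 -0.1642  0.259 ] xaxis [-0.042  0.999  0.001] yaxis [ 0.999  0.042 -0.001] zaxis [-0.001  0.001 -1.   ] gap 0.0603 F 22.096594758331776 wf [-0.34  0.   -0.04] j [-0.47  0.25 -0.16  1.17  0.    1.06]
units [-0.046 -0.044  3.149]
1872 [ 0.44300641 -0.22876475  0.17106277] [ 0.56859101 -0.15134885  0.24993324]
```

View pics/s2.png

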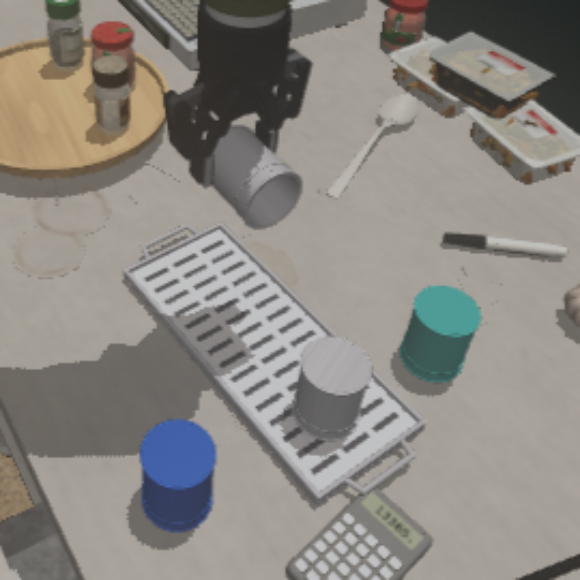

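The cup is still horizontal over the tray's near-left end. I'll lower it to swing height and ease the grip in small steps.

```bash
python3 -m handwheel '{"deltas": [[-0.3,0,0,0.5,0],[-0.3,0,0,0.8,0],[-0.3,0,0,0.8,0],[-0.3,0,0,0.6,0],[-0.3,0,0,0.3,0],[-0.3,0,0,0.15,0],[-0.3,0,0,0,0],[0.3,0,0,0,0],[0.3,0,0,0,0],[0.36,0,0,0,0],[0.36,0,0,0,0]]}' 20
python3 -m handwheel '{"deltas": [[0.38,0,0,0,0],[0.38,0,0,0,0]]}' | grep -E "gap|grip"
python3 -m handwheel '{"deltas": [[0.395,0,0,0,0],[0.395,0,0,0,0]]}' | grep -E "gap|grip"
python3 go.py
```

```text
clock: 8.8
tcp_pos: [0.5048, -0.165, 0.1332]
orientation: [0.0, 0.692, 0.722, 0.0]
wrist_force: [-0.0, -0.2, -1.0]
finger_gap: 0.0603
grip_force: 22.1
finger_gap: 0.0605
grip_force: 22.1
finger_gap: 0.0604
grip_force: 22.1
t 9.3 tcp [ 0.5047 -0.1649  0.133 ] xaxis [-0.041  0.999  0.   ] yaxis [ 0.999  0.041 -0.   ] zaxis [-0.  0. -1.] gap 0.0604 F 22.14840928092599 wf [ 0.46  0.48 -1.9 ] j [-0.47  0.34 -0.35  0.87  0.    1.06]
```

```bash
for v in 0.405 0.411; do :; done
python3 -m handwheel '{"deltas": [[0.403,0,0,0,0],[0.403,0,0,0,0]]}' | grep -E "gap|grip"
python3 -m handwheel '{"deltas": [[0.408,0,0,0,0],[0.408,0,0,0,0]]}' | grep -E "gap|grip"
python3 -m handwheel '{"deltas": [[0.412,0,0,0,0],[0.412,0,0,0,0]]}' | grep -E "gap|grip"
python3 go.py | grep -o "wf.*j"
python3 - <<'E'
from h import *
c=cam('side');W=cloud(c); m=(W[...,2]>.02)&(W[...,1]<-.13)&(W[...,1]>-.29)&(W[...,0]>.47)&(W[...,0]<.54)&(W[...,2]<.12)
P=W[m]; print(len(P),P.min(0),P.max(0))
E
```

```text
finger_gap: 0.0605
grip_force: 22.1
finger_gap: 0.0602
grip_force: 22.1
finger_gap: 0.0604
grip_force: 19.2
wf [ 0.04  0.15 -0.9 ] j
1195 [ 0.47001292 -0.23033162  0.04295886] [ 0.53956042 -0.1528015   0.11987699]
```

```bash
python3 -m handwheel '{"deltas": [[0.415,0,0,0,0],[0.415,0,0,0,0]]}' | grep -E "gap|grip"
python3 -m handwheel '{"deltas": [[0.418,0,0,0,0],[0.418,0,0,0,0]]}' | grep -E "gap|grip"
cat > chk.py <<'E'
from h import *
c=cam('side');W=cloud(c); m=(W[...,2]>.016)&(W[...,1]<-.13)&(W[...,1]>-.29)&(W[...,0]>.48)&(W[...,0]<.53)&(W[...,2]<.118)
P=W[m]; 
for y in np.arange(-.28,-.13,.015):
    Q=P[(P[:,1]>=y)&(P[:,1]<y+.015)]
    if len(Q)>5: print(round(y,3),len(Q),Q[:,2].min().round(3),Q[:,2].max().round(3))
E
python3 chk.py
```

```text
finger_gap: 0.0609
grip_force: 16.2
finger_gap: 0.0606
grip_force: 13.4
-0.235 180 0.047 0.108
-0.22 243 0.047 0.108
-0.205 186 0.047 0.107
-0.19 127 0.085 0.108
-0.175 104 0.087 0.108
-0.16 20 0.097 0.108
```

```bash
python3 -m handwheel '{"deltas": [[0.422,0,0,0,0],[0.425,0,0,0,0],[0.425,0,0,0,0]]}' | grep -E "gap|grip"
python3 -m handwheel '{"deltas": [[0.428,0,0,0,0],[0.428,0,0,0,0]]}' | grep -E "gap|grip"
python3 chk.py
```

```text
finger_gap: 0.0611
grip_force: 7.5
finger_gap: 0.0609
grip_force: 5.3
-0.235 177 0.043 0.108
-0.22 257 0.047 0.107
-0.205 181 0.047 0.107
-0.19 134 0.082 0.109
-0.175 96 0.089 0.108
-0.16 23 0.096 0.108
```

```bash
python3 -m handwheel '{"deltas": [[0.43,0,0,0,0],[0.43,0,0,0,0]]}' | grep -E "gap|grip"
python3 chk.py|head -2
python3 -m handwheel '{"deltas": [[0.4315,0,0,0,0],[0.4315,0,0,0,0]]}' | grep -E "gap|grip"
python3 chk.py
```

```text
finger_gap: 0.0611
grip_force: 4.0
-0.235 180 0.044 0.107
-0.22 252 0.046 0.11
finger_gap: 0.0613
grip_force: 3.1
-0.235 187 0.045 0.109
-0.22 246 0.047 0.108
-0.205 183 0.048 0.107
-0.19 133 0.086 0.109
-0.175 100 0.091 0.109
-0.16 20 0.097 0.107
```

```bash
python3 -m handwheel '{"deltas": [[0.4325,0,0,0,0],[0.4325,0,0,0,0],[0.4325,0,0,0,0]]}' | grep -E "gap|grip"
python3 chk.py|head -3
python3 -m handwheel '{"deltas": [[0.4335,0,0,0,0],[0.4335,0,0,0,0],[0.4335,0,0,0,0]]}' | grep -E "gap|grip"
python3 chk.py
```

```text
finger_gap: 0.0613
grip_force: 2.0
-0.235 162 0.051 0.086
-0.22 242 0.023 0.095
-0.205 180 0.03 0.098
finger_gap: 0.0614
grip_force: 0.6
-0.235 114 0.044 0.063
-0.22 232 0.036 0.078
-0.205 229 0.047 0.093
-0.19 212 0.064 0.106
-0.175 42 0.08 0.102
-0.16 18 0.072 0.087
```

```bash
python3 -m handwheel '{"deltas": [[0.4325,0,0,0,0]]}' | grep -E "gap|grip"
python3 - <<'E'
from h import *
c=cam('side');cv2.imwrite('pics/s3.png',cv2.resize(c['frame'][190:330,260:400,::-1],(560,560),interpolation=cv2.INTER_CUBIC))
E
```

```text
finger_gap: 0.0611
grip_force: 0.8
```

View pics/s3.png

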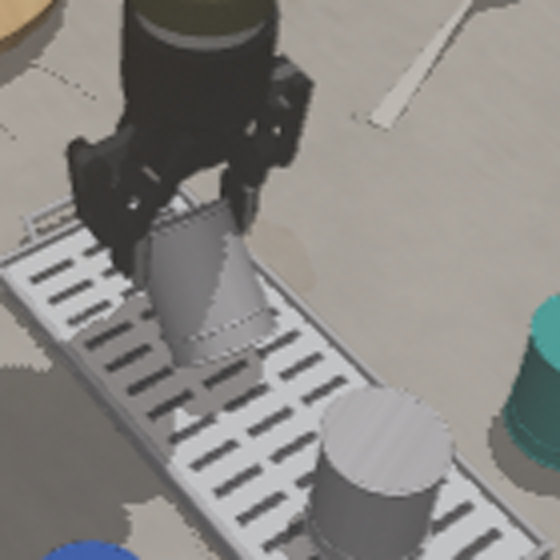

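The cup has swung about 45° mouth-down between the pads, with its lower lip at about (200,360), close to the floor. I'll raise it a little and let it swing further.

```bash
cat > tilt.py <<'E'
from h import *
from scipy.optimize import least_squares
Ps=[]
for n in ('side','scene'):
    W=cloud(cam(n)).reshape(-1,3); Ps.append(W[(W[:,2]>.02)&(W[:,1]<-.14)&(W[:,1]>-.265)&(abs(W[:,0]-.505)<.029)&(W[:,2]<.11)])
P=np.vstack(Ps)
def sd(p):
    x,y,z,t,k=p; u=np.array([np.sin(k),-np.cos(t)*np.cos(k),-np.sin(t)*np.cos(k)]); q=P-[x,y,z]; s=q@u; r=np.linalg.norm(q-s[:,None]*u,axis=1)
    return np.maximum(np.abs(s)-.0375,np.abs(r-.0285)-.0015)
b=min((least_squares(sd,[.505,-.165-.025*np.cos(t),.08-.025*np.sin(t),t,0],loss='soft_l1',f_scale=.002) for t in (.1,.5,.8,1.2,1.5)),key=lambda s:s.cost)
x=b.x; u=np.array([np.sin(x[4]),-np.cos(x[3])*np.cos(x[4]),-np.sin(x[3])*np.cos(x[4])])
print(len(P),'mid',x[:3].round(4),'tilt from vertical',np.degrees(np.arccos(-u[2])).round(1),'base',(x[:3]-.0375*u).round(4),'mouthlow z',(x[2]+.0375*u[2]-.03*np.hypot(u[0],u[1])).round(4),'res',np.abs(b.fun).mean().round(4))
E
python3 tilt.py
python3 -m handwheel '{"deltas": [[0.4305,0,0,0,0],[0.4305,0,0,-0.1,0],[0.4305,0,0,0,0]]}' | grep -E "gap|grip|pos"
python3 tilt.py
python3 -m handwheel '{"deltas": [[0.4325,0,0,0,0],[0.4325,0,0,0,0],[0.4325,0,0,0,0]]}' | grep -E "gap|grip"
python3 tilt.py
```

```text
1593 mid [ 0.5051 -0.1829  0.0586] tilt from vertical 46.1 base [ 0.5041 -0.1559  0.0846] mouthlow z 0.011 res 0.0011
tcp_pos: [0.5049, -0.1651, 0.1374]
finger_gap: 0.0614
grip_force: 0.9
1621 mid [ 0.505  -0.1805  0.0585] tilt from vertical 38.2 base [ 0.5037 -0.1574  0.088 ] mouthlow z 0.0105 res 0.0015
finger_gap: 0.061
grip_force: 0.3
1612 mid [ 0.5047 -0.1802  0.059 ] tilt from vertical 38.1 base [ 0.5028 -0.1572  0.0886] mouthlow z 0.011 res 0.0015
```

```bash
python3 -m handwheel '{"deltas": [[0.43,0,0,0,0],[0.43,0,0,-0.1,0],[0.43,0,0,0,0]]}' | grep -E "gap|grip|pos"
python3 tilt.py
python3 -m handwheel '{"deltas": [[0.43,0,0,-0.1,0],[0.43,0,0,0,0]]}' | grep -E "gap|grip"
python3 tilt.py
```

```text
tcp_pos: [0.505, -0.1651, 0.1415]
finger_gap: 0.0614
grip_force: 0.2
1649 mid [ 0.5051 -0.1803  0.0583] tilt from vertical 37.0 base [ 0.5032 -0.1578  0.0883] mouthlow z 0.0103 res 0.0015
finger_gap: 0.0612
grip_force: 0.0
1610 mid [ 0.5056 -0.1775  0.0591] tilt from vertical 39.6 base [ 0.504  -0.1536  0.088 ] mouthlow z 0.0111 res 0.0014
```

```bash
python3 -m handwheel '{"deltas": [[0.43,0,0,0.15,0],[0.43,0,0,0.15,0],[0.43,0,0,0,0],[0.41,0,0,0,0],[0.41,0,0,0,0]]}' 
python3 tilt.py
python3 -m handwheel '{"deltas": [[0.41,0,0,-0.2,0],[0.41,0,0,-0.25,0],[0.41,0,0,0,0],[0.41,0,0,0,0]]}' | grep -E "gap|grip|pos|clock"
python3 tilt.py
```

```text
clock: 15.45
tcp_pos: [0.5049, -0.165, 0.1332]
orientation: [0.0, 0.692, 0.722, 0.0]
wrist_force: [0.3, -0.2, -0.0]
finger_gap: 0.0603
grip_force: 0.0
472 mid [ 0.502  -0.1767  0.0424] tilt from vertical 90.4 base [ 0.5001 -0.1392  0.0421] mouthlow z 0.0126 res 0.0022
clock: 16.05
tcp_pos: [0.5048, -0.165, 0.1513]
finger_gap: 0.0601
grip_force: 0.0
602 mid [ 0.5026 -0.1769  0.0424] tilt from vertical 90.3 base [ 0.5052 -0.2143  0.0422] mouthlow z 0.0126 res 0.0024
```

The cup slipped and lies flat again inside the tray, which does no harm. I'll measure it and regrip, with a higher pivot this time.

```bash
python3 -m handwheel '{"deltas": [[1,0,0,-0.9,0],[1,0,0,-0.9,0],[1,0,0,0,0],[1,0,0,0,0]]}' | grep -E "gap|pos|clock"
cat > flat.py <<'E'
from h import *
from scipy.optimize import least_squares
P=[]
for n in ('side','scene'):
    W=cloud(cam(n)).reshape(-1,3); P.append(W[(W[:,2]>.021)&(W[:,1]<-.1)&(W[:,1]>-.265)&(abs(W[:,0]-.505)<.05)&(W[:,2]<.082)])
P=np.vstack(P)
def sd(p):
    x,y,z,t=p; u=np.array([np.cos(t),np.sin(t),0]); q=P-[x,y,z]; s=q@u; r=np.linalg.norm(q-s[:,None]*u,axis=1)
    return np.maximum(np.abs(s)-.0375,np.abs(r-.0285)-.0015)
m=P.mean(0)
b=min((least_squares(sd,[m[0],m[1],.042,t],loss='soft_l1',f_scale=.002) for t in (-2,-1.57,-1.1)),key=lambda s:s.cost)
print(len(P),b.x.round(4),np.degrees(b.x[3]).round(1),np.abs(b.fun).mean().round(4))
c=load('side');cv2.imwrite('pics/s4.png',cv2.resize(c['frame'][190:350,240:400,::-1],(560,560),interpolation=cv2.INTER_CUBIC))
E
python3 flat.py
```

```text
clock: 16.65
tcp_pos: [0.5044, -0.1648, 0.2224]
finger_gap: 0.0855
1666 [ 0.4976 -0.1418  0.0407 -1.477 ] -84.6 0.0008
```

View pics/s4.png

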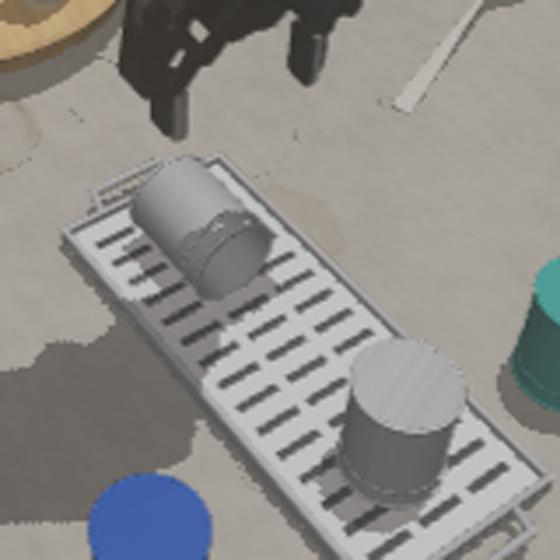

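```bash
python3 -m handwheel '{"deltas": [[1,0,0,0,-0.3],[1,0.6,-0.06,0,0],[1,0.63,-0.06,0,0],[1,0,0,0.8,0],[1,0,0,0.9,0],[1,0,0,0.8,0],[1,0,0,0.4,0],[1,0,0,0.28,0],[1,0,0,0,0],[0.5,0,0,0,0],[0.3,0,0,0,0],[0.3,0,0,0,0],[0.3,0,0,0,0]]}' 20
python3 -m handwheel '{"deltas": [[0.3,0,0,-0.3,0],[0.3,0,0,-0.6,0],[0.3,0,0,-0.4,0],[0.3,-0.5,0,0,0],[0.3,-0.5,0,0,0],[0.3,-0.3,0,0,0],[0.3,0,0,0,0],[0.415,0,0,0,0],[0.425,0,0,0,0],[0.425,0,0,0,0]]}' 20
python3 go.py
```

```text
clock: 18.38
tcp_pos: [0.4959, -0.1165, 0.0969]
orientation: [0.001, 0.673, 0.739, 0.0]
wrist_force: [-1.9, 1.4, 6.6]
finger_gap: 0.0601
grip_force: 21.2
clock: 19.62
tcp_pos: [0.5002, -0.1677, 0.1478]
orientation: [-0.0, 0.673, 0.74, 0.0]
wrist_force: [0.3, -0.4, -0.6]
finger_gap: 0.0612
grip_force: 7.2
t 19.625 tcp [ 0.5002 -0.1677  0.1478] xaxis [-0.094  0.996  0.   ] yaxis [ 0.996  0.094 -0.   ] zaxis [-0.  0. -1.] gap 0.0612 F 7.200701544061303 wf [ 0.3  -0.39 -0.57] j [-0.48  0.32 -0.34  0.91  0.    1.  ]
```

```bash
sed -i 's/W\[:,2\]<.11)/W[:,2]<.128)/; s/-.505)<.029/-.502)<.027/' tilt.py
python3 -m handwheel '{"deltas": [[0.43,0,0,0,0],[0.4318,0,0,0,0],[0.4318,0,0,0,0]]}' | grep -E "grip"
python3 tilt.py
python3 -m handwheel '{"deltas": [[0.4325,0,0,0,0],[0.4325,0,0,0,0]]}' | grep -E "grip"
python3 tilt.py
```

```text
grip_force: 2.6
1514 mid [ 0.5023 -0.1936  0.0914] tilt from vertical 89.4 base [ 0.4994 -0.1562  0.0918] mouthlow z 0.061 res 0.0008
grip_force: 2.2
1530 mid [ 0.5026 -0.1938  0.092 ] tilt from vertical 87.6 base [ 0.5001 -0.1564  0.0935] mouthlow z 0.0605 res 0.0008
```

```bash
python3 -m handwheel '{"deltas": [[0.433,0,0,0,0],[0.433,0,0,0,0]]}' | grep -E "grip"
python3 tilt.py
python3 -m handwheel '{"deltas": [[0.433,0,0,0,0],[0.433,0,0,0,0]]}' | grep -E "grip"
python3 tilt.py
```

```text
grip_force: 2.0
1537 mid [ 0.5029 -0.1924  0.0835] tilt from vertical 72.7 base [ 0.4994 -0.1567  0.0947] mouthlow z 0.0437 res 0.001
grip_force: 2.0
1458 mid [ 0.5021 -0.1882  0.0764] tilt from vertical 53.1 base [ 0.4999 -0.1583  0.0989] mouthlow z 0.0299 res 0.0008
```

```bash
python3 -m handwheel '{"deltas": [[0.433,0,0,0,0],[0.433,0,0,0,0]]}' | grep -E "grip"
python3 tilt.py
python3 -m handwheel '{"deltas": [[0.4332,0,0,0,0],[0.4332,0,0,0,0]]}' | grep -E "grip"
python3 tilt.py
```

```text
grip_force: 2.0
1465 mid [ 0.5022 -0.1886  0.0762] tilt from vertical 53.6 base [ 0.5    -0.1584  0.0984] mouthlow z 0.0298 res 0.0008
grip_force: 1.9
1451 mid [ 0.5022 -0.1885  0.0766] tilt from vertical 53.3 base [ 0.4998 -0.1585  0.099 ] mouthlow z 0.0302 res 0.0008
```

```bash
python3 -m handwheel '{"deltas": [[0.4337,0,0,0,0],[0.4337,0,0,0,0]]}' | grep -E "grip"
python3 tilt.py
python3 -m handwheel '{"deltas": [[0.434,0,0,0,0],[0.434,0,0,0,0]]}' | grep -E "grip"
python3 tilt.py
```

```text
grip_force: 1.6
1461 mid [ 0.5022 -0.1885  0.0764] tilt from vertical 53.3 base [ 0.5002 -0.1585  0.0989] mouthlow z 0.03 res 0.0008
grip_force: 1.4
1484 mid [ 0.5024 -0.1831  0.0699] tilt from vertical 38.2 base [ 0.4986 -0.1602  0.0993] mouthlow z 0.0219 res 0.0018
```

```bash
python3 -m handwheel '{"deltas": [[0.434,0,0,0,0],[0.4342,0,0,0,0]]}' | grep -E "grip|clock"
python3 tilt.py
python3 -m handwheel '{"deltas": [[0.4345,0,0,0,0],[0.4345,0,0,0,0]]}' | grep -E "grip"
python3 tilt.py
```

```text
clock: 22.8
grip_force: 0.2
998 mid [ 0.4933 -0.1638  0.0615] tilt from vertical 90.5 base [ 0.4567 -0.1556  0.0612] mouthlow z 0.0319 res 0.0031
grip_force: 0.0
845 mid [ 0.4979 -0.1575  0.0562] tilt from vertical 99.7 base [ 0.4627 -0.1461  0.0499] mouthlow z 0.033 res 0.0033
```

```bash
python3 -m handwheel '{"deltas": [[0.45,0,0,0,0]]}' | grep -E "grip|clock"
python3 - <<'E'
from h import *
for n in ('side','scene'):
    W=cloud(cam(n)).reshape(-1,3); P=W[(W[:,2]>.018)&(W[:,2]<.1)&(W[:,1]<-.09)&(W[:,1]>-.27)&(W[:,0]>.43)&(W[:,0]<.58)]
    for z in np.arange(.02,.1,.01):
        Q=P[(P[:,2]>=z)&(P[:,2]<z+.01)]
        if len(Q)>4: print(n,z.round(3),len(Q),np.percentile(Q[:,:2],[4,96],axis=0).round(3).tolist())
E
python3 flat.py
```

```text
clock: 23.38
grip_force: 0.0
side 0.02 72 [[0.471, -0.184], [0.52, -0.147]]
side 0.03 79 [[0.471, -0.185], [0.514, -0.15]]
side 0.04 90 [[0.471, -0.184], [0.517, -0.147]]
side 0.05 74 [[0.471, -0.184], [0.514, -0.154]]
side 0.06 65 [[0.472, -0.184], [0.514, -0.16]]
side 0.07 54 [[0.48, -0.184], [0.517, -0.175]]
side 0.08 335 [[0.479, -0.183], [0.533, -0.139]]
side 0.09 62 [[0.458, -0.183], [0.543, -0.157]]
scene 0.02 69 [[0.467, -0.183], [0.502, -0.131]]
scene 0.03 81 [[0.467, -0.183], [0.496, -0.128]]
scene 0.04 70 [[0.467, -0.183], [0.497, -0.137]]
scene 0.05 69 [[0.468, -0.183], [0.496, -0.135]]
scene 0.06 76 [[0.468, -0.182], [0.497, -0.133]]
scene 0.07 53 [[0.468, -0.183], [0.5, -0.131]]
scene 0.08 181 [[0.462, -0.182], [0.531, -0.126]]
scene 0.09 48 [[0.454, -0.181], [0.534, -0.162]]
854 [ 0.5034 -0.1595  0.0509 -4.0665] -233.0 0.0043
```

View pics/s4.png

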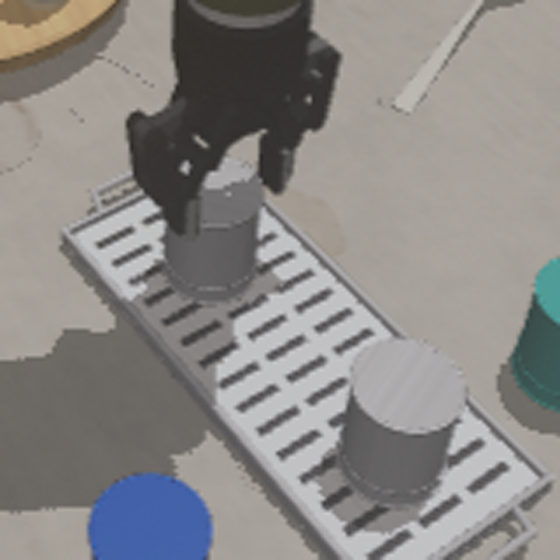

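The cup now stands upright and mouth-down in the tray, at about (212,230) in the crop, well clear of the other cup. I'll open slowly, retreat and verify.

```bash
python3 -m handwheel '{"deltas": [[0.55,0,0,0,0],[0.7,0,0,0,0],[1,0,0,0,0],[1,0,0,0,0],[1,0,0,-0.4,0],[1,0,0,-0.8,0],[1,0,0,-0.9,0],[1,0,0,-0.9,0],[1,0,0,0,0],[1,0,0,0,0]]}'
python3 - <<'E'
from h import *
c=np.array([.508,-.236])
for n in ('side','scene'):
    W=cloud(cam(n)).reshape(-1,3); 
    for nm,y0,y1 in (('cup',-.27,-.1),('oc',-.38,-.28)):
        P=W[(W[:,2]>.07)&(W[:,2]<.1)&(W[:,1]<y1)&(W[:,1]>y0)&(W[:,0]>.44)&(W[:,0]<.56)]
        T=P[P[:,2]>.08]; A=np.c_[T[:,:2],np.ones(len(T))]; k=np.linalg.lstsq(A,T[:,2],rcond=None)[0]
        ctr=(T.min(0)+T.max(0))/2; a=np.radians(4.5); d=ctr[:2]-c
        print(n,nm,len(T),'top z',np.median(T[:,2]).round(4),'slope deg',np.degrees(np.hypot(*k[:2])).round(1),'ctr',ctr[:2].round(4),'local',(d@np.array([[np.cos(a),-np.sin(a)],[np.sin(a),np.cos(a)]])).round(4))
c=load('scene'); cv2.imwrite('pics/fin.png',c['frame'][100:330,120:450,::-1])
E
```

```text
clock: 24.82
tcp_pos: [0.5, -0.1681, 0.2674]
orientation: [-0.0, 0.673, 0.739, -0.0]
wrist_force: [-0.5, -0.1, 0.2]
finger_gap: 0.0854
grip_force: 0.0
side cup 481 top z 0.0844 slope deg 0.3 ctr [ 0.5005 -0.1546] local [-0.0011  0.0817]
side oc 721 top z 0.0848 slope deg 0.2 ctr [ 0.5162 -0.329 ] local [ 0.0008 -0.0934]
scene cup 381 top z 0.0853 slope deg 1.2 ctr [ 0.4982 -0.1537] local [-0.0033  0.0828]
scene oc 441 top z 0.0853 slope deg 0.8 ctr [ 0.5129 -0.3276] local [-0.0023 -0.0917]
```

View pics/fin.png

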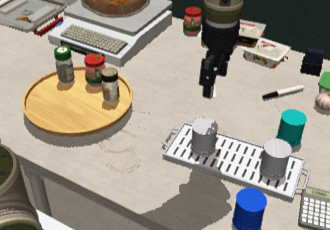

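The cup stands flat and mouth-down in the tray at crop (204,135). The jars and the other cup are unmoved, and the gripper is clear.

```bash
python3 -c "
from workcell import hand_in
print(hand_in())"
```

```text
the job is handed in; nothing more can be done
None
```

I handed the job in at about 25 s: the cup stands flat and mouth-down in the draining tray beside the other cup, with the jars and other cup unmoved and the gripper clear; it slipped from the grip twice low over the tray while I let it swing mouth-down, so the final set-down was a short slip onto its mouth, not a fully controlled release.

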